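Line up sample jars on the light box and hold the dead-man switch halfway

TASK

Stand the two amber jars from the blue mat upright on the light box beside the jar already there, so that all three make one straight row on its black centre line, with gaps narrower than a jar between neighbours. Then run the exposure: press the red plunger of the yellow dead-man switch halfway down with the gripper and finish while holding it there, not letting go. Leave the flask and the glass dish where they are.

Things in the scene. Friction and masses are not known exactly. Their poses are not given: they have to be found in the camera images.
- lightbox: fixed low grey box with a white lit top, 120 (x) by 340 (y) by 40 mm high, flat top with no rim; origin at the centre of its underside; its own y axis runs along its length, and a black line 4 mm wide on the top marks x = 0. It turns a little from start to start.
- jar_a: amber jar with white screw cap and paper label, 46 mm in diameter, 75 mm tall, about 0.12 kg, loose; origin at the centre of its underside, z up. Starts on the blue mat (fixed, 180 by 120 by 4 mm), which lies to the left or to the right.
- jar_b: amber jar with white screw cap and paper label, 46 mm in diameter, 75 mm tall, about 0.12 kg, loose; origin at the centre of its underside, z up. Starts on the blue mat, about 90 mm from jar_a.
- jar_c: amber jar with white screw cap and paper label, 46 mm in diameter, 75 mm tall, about 0.12 kg, loose; origin at the centre of its underside, z up. Already stands on the light box's centre line, anywhere in its middle 180 mm.
- switch: fixed yellow switch box, 90 (x) by 70 (y) by 45 mm high, carrying the upright red plunger in its middle; origin at the centre of its underside. It stands on the other side from the blue mat.
- plunger (a joint): travel of the spring plunger in m: 0 released (up), 0.024 fully down; halfway is 0.012. It sinks straight down; about 2 N start it moving, about 5 N hold it halfway, about 8 N push it to the bottom, and it springs back when let go.
- plunger_top (a point): centre of the flat top of the plunger's red cap (44 mm in diameter, 12 mm thick, on a 22 mm white stem); 84 mm above the bench when released, 72 mm when halfway down.
- flask: bystander: conical glass flask with black stopper, 72 mm wide at its foot, 101 mm tall, loose; origin at the centre of its underside. Stands in front of the light box, on the robot's side.
- dish: bystander: covered green glass dish, 66 mm in diameter, 16 mm tall, loose; origin at the centre of its underside. Lies in front of the light box, beside the flask.
Mind the look-alikes: they are no part of the job. Leave any green look-alike of the jar_a alone.

How it is judged:
By the outcome, as a careful person would: the job done as asked, in the order asked, and still so for the second after the job is handed in, while the arm keeps its last pose, push and grip.
It also fails if it takes over 69 s, if anything falls off the work surface, if the arm or the gripper's body presses on something with over 40 N, if the wrist force passes 120 N, or if a joint passes its speed limit or range.

ROBOT

A 6-joint arm with a two-finger parallel gripper is mounted at the origin on the work surface. World frame = base frame: x ahead of the robot, y to its left, z up, the work surface at z = 0. Lengths are in m, angles in rad, forces in N, time in s.
With the tool pointing down it reaches from about 0.35 to 0.725 m from the base axis. Payload 4.3 kg.
Tool frame: the origin (TCP) lies midway between the tips of the shut fingers; the grasp point (between the pads) lies 19 mm behind it; z points along the fingers, y is the line along which they close (so a half turn about z gives the same grasp; the last joint's range is limited). The gripper opens to 85 mm and grips with 20 to 120 N. Pads are 22 mm wide; open, the fingers measure 114 mm over their backs; the gripper's body (76 mm by 85 mm) begins 54 mm behind the grasp point. The pads swing forward as they close: fully open they stand 13 mm farther back than shut.
Start: joints at [1.108, 0.377, 0.081, 1.274, 0, 1.46], TCP at [0.199, 0.54, 0.231] pointing down, gripper open.
Joint ranges: [-2.72, 2.72], [-0.84, 1.66], [-1.02, 1.22], [-1.77, 2.12], [-1.37, 1.28], [-3.14, 3.14]. Speed limits (rad/s): [2.57, 2.57, 3.14, 3.14, 3.14, 3.14].

INTERFACE

Orientations are given as a unit quaternion [w, x, y, z].
In Python, from cell import * gives the robot as it stands. The module is installed in compiled form; this text tells all that it offers.
- The arm moves only by the tool drive_tool, never from a script. Its argument "steps" is a list of rows, each a list of 4 numbers: the shift along the tool's x, y, z in m, then the turn about the tool's z in rad. A call has 1 to 10 rows; each row shifts and turns the commanded pose from where the row before left it, along the tool's axes as they then stand; what a row does not reach is not made up. A row lasts 1/8 s, in which the tool goes at most 62.5 mm and 10.7 degrees, less where a joint would pass 70% of its speed; a pose out of reach is approached as far as the arm can. A call is refused whole if a number of a shift passes 0.0625 or a number of a turn 0.188, either way. A call with a gripper value outside its range is refused whole. "gripper" is the opening, from 0 (shut) to 1 (fully open), set as the call begins (left out, the last holds). The fingers move at their own pace and stop on an object; "squeeze" is the grip in N (left out, the last holds). Time passes only in rows, so rows that do not move let the fingers close. It gives the time, the measured TCP pose, the force, the opening and the grip force at its end, in the units of the state.
- state(): the state, without advancing time (a new reading comes with each control period).
- grab_frame(name): name is "side" or "top" or "wrist"; returns (picture, depth): 480x640x3 uint8, red, green, blue; 480x640 float32, m along the optical axis (not along the pixel's ray), 0 where there is no reading.
- camera_params(name): a dict with "intrinsics" (3x3 intrinsics, pixels), "k1" (the pictures are not rectified: a ray, as slopes to the right and down, at radius r is drawn at 1 + k1 r^2 times it, then the intrinsics apply), "world_to_cam" (4x4, takes a point from world to camera coordinates). Camera axes: x right, y down, z forward; pixel columns grow to the right and rows downward; lengths in m; the calibration is good to about 2 mm. A picture is of the moment at which its call begins: read the wrist's pose just before it. camera_params takes no time and is no camera call; for the wrist camera it gives the pose at the moment of the call.
- close_job(): hands the job in; it is judged then, once.
The state is a dict: "clock": time; "qpos": joint angles; "joint_vel": joint speeds; "joint_torque": joint torques, N m; "position": TCP position; "eef_rot": TCP orientation; "ft_force": force on the tool from outside, world axes, zero at the start; "wrist_torque": the same for the moment, N m; "finger_gap": finger opening in m; "grasp_force": force on a finger pad.
Only numpy, scipy, OpenCV 4.12 (cv2) and the standard library are available. Lean on these libraries where they do the work, as an engineer would, in place of code of your own. Each camera call takes 0.05 s, during which the arm holds its last target. There are 200 camera calls.

## Working session

There is one attempt and no reset: what is moved stays moved. The work goes in short steps, Python scripts to look and compute and a tool call to move; the robot and the scene stay as the last step left them, time stands still between calls to the robot, and variables do not carry over. Pictures are saved under pics/ and viewed, at most 10 in all, crops included, and the job is handed in when it is done.

Besides the shell and the picture viewer there is one more tool, called after "Call:" as name(argument=value, ...), one argument or row to a line, values as JSON. drive_tool: Moves the arm, as the interface text tells. Its arguments: {"type":"object","properties":{"steps":{"type":"array","items":{"type":"array","items":{"type":"number"}}},"gripper":{"type":"number"},"squeeze":{"type":"number"}},"required":["steps"]}

```bash
mkdir -p pics; cat > h.py <<'E'
from cell import *
import numpy as np, cv2
def ray(P,u,v):
    K=np.array(P["intrinsics"]);T=np.array(P["world_to_cam"])
    p=np.array([(u-K[0,2])/K[0,0],(v-K[1,2])/K[1,1]]);q=p.copy()
    for _ in range(20): q=p/(1+P["k1"]*(q@q))
    R=T[:3,:3];return -R.T@T[:3,3],R.T@np.array([q[0],q[1],1])
def at(P,u,v,z):
    o,d=ray(P,u,v);return o+d*(z-o[2])/d[2]
def pt(P,u,v,dep):
    o,d=ray(P,u,v);return o+d*dep
def save(n,im): cv2.imwrite(n,im[:,:,::-1])
E
python3 - <<'E'
from h import *
for n in("top","side"):
    im,d=grab_frame(n);save(f"pics/{n}0.png",im);np.savez(f"{n}0",im=im,d=d)
    P=camera_params(n);print(n,P)
s=state();print(s)
E
```

```text
top {'intrinsics': array([[577.79771932,   0.        , 310.02062427],
       [  0.        , 577.79771932, 240.291706  ],
       [  0.        ,   0.        ,   1.        ]]), 'k1': -0.04907943012727837, 'world_to_cam': array([[-0.08109157, -0.99670352, -0.00250043,  0.08163922],
       [-0.96684448,  0.07927123, -0.24275053,  0.48739497],
       [ 0.24214852, -0.01726749, -0.97008553,  1.06555651],
       [ 0.        ,  0.        ,  0.        ,  1.        ]])}
side {'intrinsics': array([[606.39219276,   0.        , 313.7317583 ],
       [  0.        , 606.39219276, 243.06988256],
       [  0.        ,   0.        ,   1.        ]]), 'k1': -0.14023923231381097, 'world_to_cam': array([[ 9.88638040e-01, -1.50314083e-01,  7.09090439e-04,
        -4.65477874e-01],
       [-8.92641558e-02, -5.90886016e-01, -8.01801489e-01,
         1.52043212e-01],
       [ 1.20941047e-01,  7.92628156e-01, -5.97590052e-01,
         1.22640117e+00],
       [ 0.00000000e+00,  0.00000000e+00,  0.00000000e+00,
         1.00000000e+00]])}
{'clock': 0.1, 'qpos': array([ 1.10768070e+00,  3.78034195e-01,  7.97889361e-02,  1.27441873e+00,
       -9.35705764e-06,  1.46049348e+00]), 'joint_vel': array([ 3.20345744e-04, -2.61982580e-03,  2.67386491e-03,  1.57833239e-03,
        9.85528938e-04,  9.58575255e-05]), 'joint_torque': array([ 9.60021607e-04, -4.64692283e+01,  2.70583570e+01,  1.19895485e-02,
       -1.48178419e-04, -6.34654953e-06]), 'position': array([0.19842051, 0.53905674, 0.23044049]), 'eef_rot': array([-2.59597220e-04,  1.75492793e-01,  9.84480273e-01, -8.97034306e-04]), 'ft_force': array([ 0.58604028,  0.06325605, -0.57906799]), 'wrist_torque': array([-0.00421724,  0.02221589,  0.01286077]), 'grasp_force': 0.0, 'finger_gap': 0.08507461983414277}
```

View pics/top0.png

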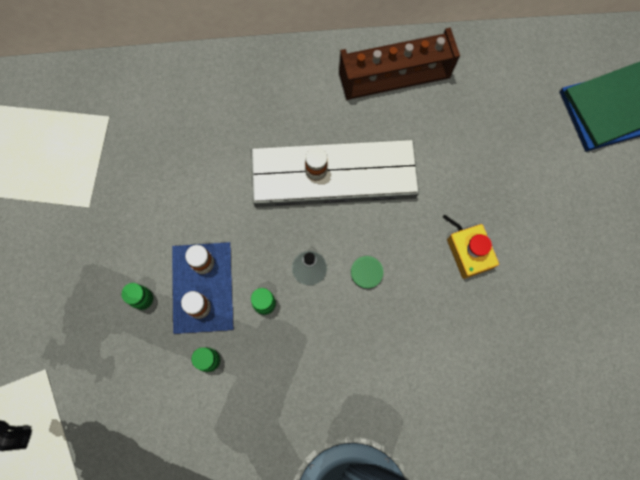

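View pics/side0.png

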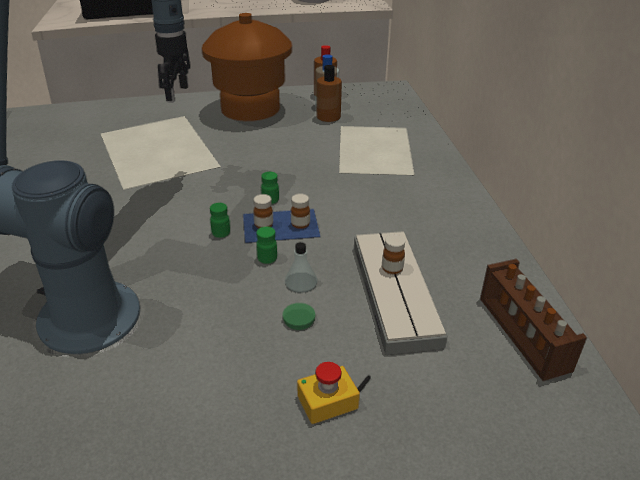

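The top view shows amber jars on the mat at (197,257) and (192,302), and jar_c at (316,160). The line runs from (253,174) to (415,167), the plunger is at (480,244), the flask at (309,265) and the dish at (367,272). The green look-alikes are at (137,295), (263,301) and (206,359). The side view agrees with this layout.

```bash
cat > m.py <<'E'
from h import *
def cloud(P,d):
    K=np.array(P["intrinsics"]);T=np.array(P["world_to_cam"])
    v,u=np.mgrid[0:480,0:640].astype(float);p=np.stack([(u-K[0,2])/K[0,0],(v-K[1,2])/K[1,1]],-1);q=p.copy()
    for _ in range(20): q=p/(1+P["k1"]*(q**2).sum(-1,keepdims=True))
    c=np.dstack([q,np.ones_like(u)])*d[...,None]
    return (c-T[:3,3])@T[:3,:3]
def caps(X,im,boxes,zr):
    for n,(u,v,r),(a,b) in zip("abcdefghij",boxes,zr):
        s=np.s_[v-r:v+r,u-r:u+r];x=X[s].reshape(-1,3);m=(x[:,2]>a)&(x[:,2]<b)
        if m.sum()<5: print(u,v,"none",np.percentile(x[:,2],[5,50,95,100]));continue
        (c,_),R=None or cv2.minEnclosingCircle((x[m][:,:2]*1000).astype(np.float32)),0
        y=x[m];print((u,v),m.sum(),"mean",y.mean(0).round(4),"mid",((y.min(0)+y.max(0))/2).round(4),"ext",np.ptp(y,axis=0).round(3))
E
python3 - <<'E'
from m import *
f=np.load("top0.npz");im,d=f["im"],f["d"];P=camera_params("top");X=cloud(P,d)
caps(X,im,[(197,257,20),(192,303,20),(316,160,20),(480,245,16),(137,295,18),(263,301,18),(206,359,18),(309,265,24),(367,272,20),(310,255,14)],[(.07,.09)]*2+[(.105,.125),(.07,.1)]+[(.06,.09)]*3+[(.006,.2),(.008,.03),(.085,.12)])
g=cv2.cvtColor(im,cv2.COLOR_RGB2GRAY)
# line: per column dark within the white box
pts=[]
for u in list(range(262,300,3))+list(range(336,410,3)):
    y0=int(round(174-(u-253)*7/162));w=255-g[y0-6:y0+7,u].astype(float);w-=np.median(w);w[w<25]=0
    if w.sum()>0: pts.append(at(P,u,y0-6+(w*np.arange(13)).sum()/w.sum(),.04)[:2])
pts=np.array(pts);k=np.polyfit(pts[:,1],pts[:,0],1);print("line x=k0*y+k1",k,"res",np.std(pts[:,0]-np.polyval(k,pts[:,1])),len(pts))
# box top by depth
m=(abs(X[...,2]-.04)<.008)&(g>150);n,l,s,c=cv2.connectedComponentsWithStats(m.astype(np.uint8));i=1+s[1:,4].argmax();x=X[l==i];print("box",s[i],x.mean(0),cv2.minAreaRect((x[:,:2]*1000).astype(np.float32)))
hsv=cv2.cvtColor(im,cv2.COLOR_RGB2HSV)
def blob(lo,hi,z,box):
    m=cv2.inRange(hsv,lo,hi);mm=np.zeros_like(m);mm[box]=m[box];q=np.argwhere(mm)[:,::-1]
    w=np.array([at(P,u,v,z)[:2] for u,v in q]);print("blob",z,w.mean(0),cv2.minEnclosingCircle((w*1000).astype(np.float32)),len(w))
b=np.s_[225:280,440:510]
blob((0,150,150),(8,255,255),.084,b)
for bx in[np.s_[240:272,180:215],np.s_[285:320,175:210]]: blob((0,0,170),(179,60,255),.079,bx)
E
```

```text
(197, 257) 380 mean [0.4756 0.2605 0.0779] mid [0.4766 0.2605 0.0773] ext [0.042 0.042 0.014]
(192, 303) 396 mean [0.3863 0.2712 0.0778] mid [0.3868 0.2714 0.0767] ext [0.041 0.04  0.012]
(316, 160) 367 mean [0.6408 0.0174 0.1133] mid [0.6419 0.0171 0.1125] ext [0.042 0.041 0.015]
(480, 245) 418 mean [ 0.4515 -0.2812  0.0817] mid [ 0.4518 -0.2826  0.0804] ext [0.044 0.044 0.016]
(137, 295) 377 mean [0.4131 0.3847 0.0736] mid [0.414  0.3858 0.0697] ext [0.039 0.039 0.019]
(263, 301) 397 mean [0.3833 0.1413 0.0732] mid [0.3839 0.1415 0.07  ] ext [0.041 0.041 0.02 ]
(206, 359) 431 mean [0.2828 0.2567 0.0736] mid [0.2831 0.2575 0.07  ] ext [0.041 0.042 0.019]
(309, 265) 917 mean [0.4421 0.0467 0.0412] mid [0.4487 0.0463 0.055 ] ext [0.07  0.071 0.098]
(367, 272) 820 mean [ 0.4293 -0.0666  0.0145] mid [ 0.43   -0.0667  0.0149] ext [0.065 0.064 0.014]
(310, 255) 125 mean [0.4481 0.0465 0.0983] mid [0.4492 0.0463 0.0951] ext [0.022 0.024 0.018]
line x=k0*y+k1 [0.02391985 0.64336142] res 0.0002209968958217607 38
box [ 253  167  165   34 3875] [ 0.61261716 -0.0196374   0.03873564] ((613.9593505859375, -19.25738525390625), (336.4212341308594, 57.352542877197266), 88.58329010009766)
blob 0.084 [ 0.45165492 -0.28102181] ((451.695556640625, -280.96148681640625), 20.935335159301758) 353
blob 0.079 [0.47660446 0.26150869] ((476.7755432128906, 261.6067810058594), 20.211055755615234) 346
blob 0.079 [0.38746202 0.27207685] ((387.6357116699219, 271.9615173339844), 20.33353614807129) 365
```

Call:
drive_tool(
  steps=[
    [0, 0, 0, -0.1765],
    [0, 0, 0, -0.1765],
    [-0.04, -0.04, 0, 0],
    [-0.04, -0.04, 0, 0],
    [-0.04, -0.04, 0, 0],
    [-0.04, -0.04, 0, 0],
    [-0.04, -0.04, 0, 0],
    [-0.04, -0.04, 0, 0],
    [-0.038, -0.038, 0, 0],
    [0, 0, 0, 0],
  ],
  gripper=1,
  squeeze=35,
)

```text
clock: 1.35
position: [0.4789, 0.259, 0.2306]
eef_rot: [-0.0, 0.003, 1.0, -0.0]
ft_force: [-0.9, -0.3, 0.1]
finger_gap: 0.0851
grasp_force: 0.0
```

Call:
drive_tool(
  steps=[
    [0.0023, 0.002, 0.04, 0],
    [0, 0, 0.05, 0],
    [0, 0, 0.05, 0],
    [0, 0, 0.04, 0],
    [0, 0, 0.023, 0],
    [0, 0, 0, 0],
    [0, 0, 0, 0],
  ],
)

```text
clock: 2.22
position: [0.4747, 0.2644, 0.0292]
eef_rot: [0.0, -0.001, 1.0, 0.0]
ft_force: [-0.2, -1.2, 0.5]
finger_gap: 0.0852
grasp_force: 0.0
```

Call:
drive_tool(
  steps=[
    [0, 0, 0, 0],
    [0, 0, 0, 0],
    [0, 0, 0, 0],
    [0, 0, 0, 0],
    [0, 0, 0, 0],
    [0, 0, 0, 0],
  ],
  gripper=0.3,
)

```text
clock: 2.98
position: [0.4752, 0.2637, 0.0296]
eef_rot: [0.001, 0.0, 1.0, 0.0]
ft_force: [-1.8, -2.1, 6.2]
finger_gap: 0.0444
grasp_force: 35.3
```

Call:
drive_tool(
  steps=[
    [0, 0, -0.02, 0],
    [0, 0, -0.04, 0],
    [0, 0, -0.05, 0],
    [0, 0, -0.04, 0],
    [-0.034, -0.035, 0, 0],
    [-0.034, -0.035, 0, 0],
    [-0.034, -0.035, 0, 0],
    [-0.034, -0.035, 0, 0],
    [-0.033, -0.036, 0, 0],
    [0, 0, 0, 0],
  ],
)

```text
clock: 4.22
position: [0.6454, 0.0846, 0.1777]
eef_rot: [0.0, 0.002, 1.0, -0.0]
ft_force: [-0.1, 1.0, -1.3]
finger_gap: 0.0444
grasp_force: 36.3
```

Call:
drive_tool(
  steps=[
    [0, 0, 0, 0.175],
    [0, 0, 0, 0.175],
    [0, 0, 0, 0.175],
    [0, 0, 0, 0.175],
    [0, 0, 0, 0.175],
    [0, 0, 0, 0.175],
    [0, 0, 0, 0.175],
    [0, 0, 0, 0.175],
    [0, 0, 0, 0.171],
    [0, 0, 0, 0],
  ],
)

```text
clock: 5.48
position: [0.6427, 0.0886, 0.1784]
eef_rot: [-0.0, 0.706, 0.708, -0.0]
ft_force: [-0.4, 0.3, -1.1]
finger_gap: 0.0443
grasp_force: 36.3
```

```bash
python3 - <<'E'
from m import *
ps=[]
for _ in range(3):
    im,d=grab_frame("side");s=state();ps.append(s["position"])
print(np.array(ps).round(4),s["eef_rot"].round(4),s["finger_gap"],s["grasp_force"],s["ft_force"].round(1))
save("pics/side1.png",im)
E
```

```text
[[0.6428 0.0884 0.1784]
 [0.643  0.0883 0.1784]
 [0.6431 0.0882 0.1784]] [-2.000e-04  7.062e-01  7.081e-01  0.000e+00] 0.04433260666583034 36.29449087493413 [-0.4  0.6 -1.3]
```

View pics/side1.png

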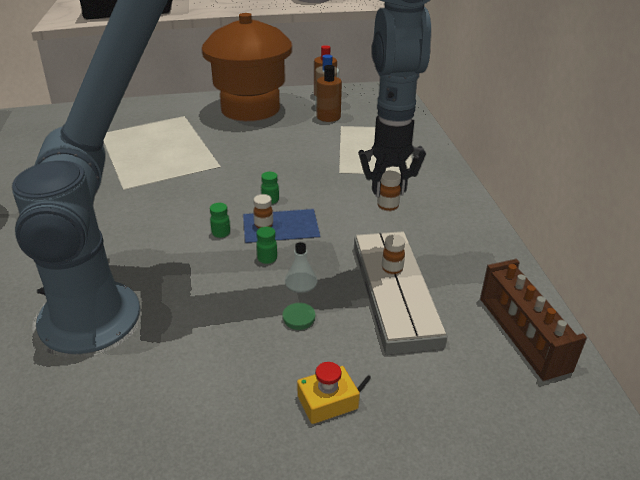

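The jar hangs upright in the gripper at (389,190), clear of jar_c at (393,252). Next I lower it.

Call:
drive_tool(
  steps=[
    [-0.002, 0.0024, 0.03, 0],
    [0, 0, 0.04, 0],
    [0, 0, 0.025, 0],
    [0, 0, 0.011, 0],
    [0, 0, 0, 0],
    [0, 0, 0, 0],
    [0, 0, 0, 0],
    [0, 0, 0, 0],
  ],
)

```text
clock: 6.62
position: [0.6465, 0.0858, 0.0732]
eef_rot: [0.001, 0.707, 0.707, 0.001]
ft_force: [0.6, -0.3, -1.7]
finger_gap: 0.0442
grasp_force: 36.3
```

Call:
drive_tool(
  steps=[
    [0, -0.001, 0.004, 0],
    [0, 0, 0.002, 0],
    [0, 0, 0.001, 0],
    [0, 0, 0, 0],
  ],
)

```text
clock: 7.12
position: [0.6445, 0.0858, 0.0657]
eef_rot: [-0.0, 0.707, 0.707, -0.0]
ft_force: [-2.8, 0.5, 3.6]
finger_gap: 0.0449
grasp_force: 36.7
```

Call:
drive_tool(
  steps=[
    [0, 0, 0, 0],
    [0, 0, 0, 0],
    [0, 0, 0, 0],
    [0, 0, 0, 0],
    [0, 0, -0.02, 0],
    [0, 0, -0.05, 0],
    [0, 0, -0.05, 0],
    [0, 0, -0.03, 0],
  ],
  gripper=1,
)

```text
clock: 8.12
position: [0.6459, 0.0858, 0.2185]
eef_rot: [0.001, 0.707, 0.707, 0.002]
ft_force: [-0.1, 0.6, -0.8]
finger_gap: 0.0855
grasp_force: 0.0
```

Call:
drive_tool(
  steps=[
    [0, 0, 0, -0.175],
    [0, 0, 0, -0.175],
    [0, 0, 0, -0.175],
    [0, 0, 0, -0.175],
    [0, 0, 0, -0.175],
    [0, 0, 0, -0.175],
    [0, 0, 0, -0.175],
    [0, 0, 0, -0.175],
    [0, 0, 0, -0.171],
    [0, 0, 0, 0],
  ],
)

```text
clock: 9.38
position: [0.6449, 0.0857, 0.2152]
eef_rot: [-0.0, 0.001, 1.0, 0.0]
ft_force: [0.3, 1.0, -0.3]
finger_gap: 0.0848
grasp_force: 0.0
```

Call:
drive_tool(
  steps=[
    [0.043, 0.031, 0, 0],
    [0.043, 0.031, 0, 0],
    [0.043, 0.031, 0, 0],
    [0.043, 0.031, 0, 0],
    [0.043, 0.031, 0, 0],
    [0.043, 0.031, 0, 0],
    [0, 0, 0, 0],
    [0, 0, 0, 0],
    [0, 0, 0, 0],
  ],
)

```text
clock: 10.5
position: [0.3879, 0.2712, 0.2154]
eef_rot: [0.0, 0.001, 1.0, 0.0]
ft_force: [-0.2, 0.5, -0.9]
finger_gap: 0.0854
grasp_force: 0.0
```

```bash
cat > look.py <<'E'
from m import *
im,d=grab_frame("top");P=camera_params("top");X=cloud(P,d);hsv=cv2.cvtColor(im,cv2.COLOR_RGB2HSV)
r=X[...,2]; m=((r>.107)&(r<.125)&(X[...,0]>.58)&(X[...,0]<.70)&(abs(X[...,1]+.02)<.18)&(hsv[...,1]<70)&(hsv[...,2]>120)).astype(np.uint8)
n,l,s,c=cv2.connectedComponentsWithStats(m)
for i in range(1,n):
    if s[i,4]>60:
        y=X[l==i];mid=(y.min(0)+y.max(0))/2;print(s[i],mid.round(4),np.ptp(y,axis=0).round(3),"off line",round(mid[0]-.64336-.02392*mid[1],4))
s=state();print(s["position"].round(4),s["eef_rot"].round(3),s["clock"])
E
python3 look.py
```

```text
[306 148  22  21 349] [0.6419 0.017  0.1132] [0.042 0.041 0.011] off line -0.0019
[270 150  22  20 349] [0.6444 0.0863 0.1143] [0.04  0.041 0.013] off line -0.001
[0.3879 0.2711 0.2153] [0.    0.001 1.    0.   ] 10.55
```

Jar A is 1 mm off the line, with a 23 mm gap to jar_c. Now the second jar.

Call:
drive_tool(
  steps=[
    [0.001, 0.0005, 0.04, 0],
    [0, 0, 0.05, 0],
    [0, 0, 0.05, 0],
    [0, 0, 0.03, 0],
    [0, 0, 0.016, 0],
    [0, 0, 0, 0],
    [0, 0, 0, 0],
  ],
)

```text
clock: 11.42
position: [0.3869, 0.2722, 0.0299]
eef_rot: [0.001, 0.0, 1.0, 0.0]
ft_force: [-0.1, 0.2, 0.5]
finger_gap: 0.0858
grasp_force: 0.0
```

Call:
drive_tool(
  steps=[
    [0, 0, 0, 0],
    [0, 0, 0, 0],
    [0, 0, 0, 0],
    [0, 0, 0, 0],
    [0, 0, 0, 0],
    [0, 0, 0, 0],
  ],
  gripper=0.3,
)

```text
clock: 12.18
position: [0.3864, 0.2722, 0.0302]
eef_rot: [0.001, -0.0, 1.0, -0.0]
ft_force: [-0.6, -2.6, 5.3]
finger_gap: 0.044
grasp_force: 35.5
```

Call:
drive_tool(
  steps=[
    [0, 0, -0.02, 0],
    [0, 0, -0.05, 0],
    [0, 0, -0.05, 0],
    [0, 0, -0.05, 0],
  ],
)

```text
clock: 12.68
position: [0.3854, 0.272, 0.2009]
eef_rot: [-0.0, -0.0, 1.0, 0.0]
ft_force: [-0.2, -0.4, -1.6]
finger_gap: 0.0441
grasp_force: 36.6
```

Call:
drive_tool(
  steps=[
    [-0.032, -0.04, 0, 0],
    [-0.032, -0.04, 0, 0],
    [-0.032, -0.04, 0, 0],
    [-0.032, -0.04, 0, 0],
    [-0.032, -0.04, 0, 0],
    [-0.032, -0.04, 0, 0],
    [-0.032, -0.04, 0, 0],
    [-0.032, -0.043, 0, 0],
    [0, 0, 0, 0],
  ],
)

```text
clock: 13.8
position: [0.6434, -0.0541, 0.198]
eef_rot: [-0.0, 0.002, 1.0, -0.0]
ft_force: [-1.2, 0.7, -1.0]
finger_gap: 0.0444
grasp_force: 36.6
```

Call:
drive_tool(
  steps=[
    [0, 0, 0, 0.175],
    [0, 0, 0, 0.175],
    [0, 0, 0, 0.175],
    [0, 0, 0, 0.175],
    [0, 0, 0, 0.175],
    [0, 0, 0, 0.175],
    [0, 0, 0, 0.175],
    [0, 0, 0, 0.175],
    [0, 0, 0, 0.171],
    [0, 0, 0, 0],
  ],
)

```text
clock: 15.05
position: [0.6412, -0.0498, 0.1993]
eef_rot: [-0.0, 0.706, 0.708, -0.0]
ft_force: [0.7, -0.0, -1.1]
finger_gap: 0.0445
grasp_force: 36.6
```

Call:
drive_tool(
  steps=[
    [0, 0, 0, 0],
    [0, 0, 0, 0],
  ],
)

```text
clock: 15.3
position: [0.6417, -0.0506, 0.1993]
eef_rot: [-0.0, 0.707, 0.708, 0.0]
ft_force: [-0.3, -0.3, -1.5]
finger_gap: 0.0443
grasp_force: 36.6
```

Call:
drive_tool(
  steps=[
    [0, 0.0005, 0.04, 0],
    [0, 0, 0.05, 0],
    [0, 0, 0.027, 0],
    [0, 0, 0.009, 0],
    [0, 0, 0, 0],
    [0, 0, 0, 0],
    [0, 0, 0, 0],
    [0, 0, 0, 0],
  ],
)

```text
clock: 16.3
position: [0.6431, -0.0509, 0.0743]
eef_rot: [0.001, 0.707, 0.707, 0.001]
ft_force: [-0.7, 0.4, -1.4]
finger_gap: 0.0445
grasp_force: 36.6
```

Call:
drive_tool(
  steps=[
    [0, 0, 0.004, 0],
    [0, 0, 0.002, 0],
    [0, 0, 0.001, 0],
    [0, 0, 0, 0],
  ],
)

```text
clock: 16.8
position: [0.6422, -0.0507, 0.0663]
eef_rot: [-0.0, 0.707, 0.707, -0.0]
ft_force: [-1.0, 0.3, 1.0]
finger_gap: 0.0442
grasp_force: 36.8
```

Call:
drive_tool(
  steps=[
    [0, 0, 0, 0],
    [0, 0, 0, 0],
    [0, 0, 0, 0],
    [0, 0, 0, 0],
    [0, 0, -0.02, 0],
    [0, 0, -0.05, 0],
    [0, 0, -0.05, 0],
    [0, 0, -0.03, 0],
  ],
  gripper=1,
)

```text
clock: 17.8
position: [0.6434, -0.051, 0.2196]
eef_rot: [0.002, 0.707, 0.707, 0.001]
ft_force: [1.1, 0.9, -0.3]
finger_gap: 0.0852
grasp_force: 0.0
```

Call:
drive_tool(
  steps=[
    [-0.038, -0.032, 0, 0],
    [-0.038, -0.032, 0, 0],
    [-0.038, -0.032, 0, 0],
    [-0.038, -0.032, 0, 0],
    [-0.038, -0.032, 0, 0],
    [-0.038, -0.03, 0, 0],
    [0, 0, 0, 0],
    [0, 0, 0, 0],
    [0, 0, 0, 0],
  ],
  gripper=0,
)

```text
clock: 18.92
position: [0.4531, -0.2779, 0.2163]
eef_rot: [-0.0, 0.707, 0.708, 0.0]
ft_force: [0.7, -0.1, 0.3]
finger_gap: -0.0
grasp_force: 0.0
```

```bash
python3 look.py; python3 - <<'E'
from h import *
im,d=grab_frame("side");save("pics/side2.png",im)
E
```

```text
[340 145  21  21 346] [ 0.6416 -0.0479  0.1136] [0.042 0.04  0.01 ] off line -0.0006
[306 148  22  21 348] [0.6421 0.017  0.1133] [0.041 0.041 0.012] off line -0.0016
[270 150  22  21 348] [0.6432 0.0863 0.1139] [0.042 0.041 0.014] off line -0.0022
[ 0.4531 -0.2779  0.2162] [-0.     0.706  0.708  0.   ] 18.975
```

View pics/side2.png

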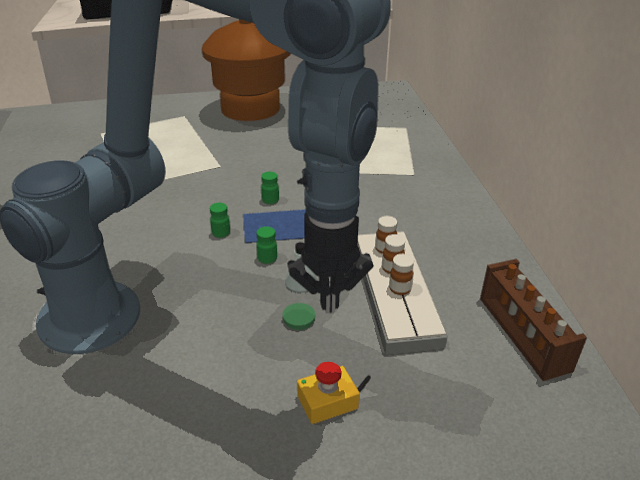

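All three jars stand upright in a straight row at (386,235), (394,250) and (402,272), with gaps of 19 and 23 mm. The shut gripper hangs above the switch at (328,373). Now I press.

Call:
drive_tool(
  steps=[
    [-0.003, -0.0013, 0.03, 0],
    [0, 0, 0.04, 0],
    [0, 0, 0.03, 0],
    [0, 0, 0.016, 0],
    [0, 0, 0.006, 0],
    [0, 0, 0, 0],
    [0, 0, 0, 0],
    [0, 0, 0, 0],
  ],
)

```text
clock: 20.02
position: [0.4517, -0.2822, 0.0951]
eef_rot: [0.001, 0.707, 0.707, 0.0]
ft_force: [-0.2, -0.1, -0.2]
finger_gap: 0.0
grasp_force: 0.0
```

Call:
drive_tool(
  steps=[
    [0, 0, 0.004, 0],
    [0, 0, 0.004, 0],
    [0, 0, 0.004, 0],
    [0, 0, 0.003, 0],
    [0, 0, 0, 0],
    [0, 0, 0, 0],
  ],
)

```text
clock: 20.78
position: [0.451, -0.2817, 0.0794]
eef_rot: [-0.0, 0.707, 0.707, 0.0]
ft_force: [-1.7, -0.1, 2.7]
finger_gap: 0.0002
grasp_force: 1.6
```

```bash
cat > pl.py <<'E'
from h import *
P=camera_params("top");F=[];Z=[]
for i in range(6):
    im,d=grab_frame("side");s=state();F.append(s["ft_force"]);Z.append(s["position"])
print(np.mean(F,0).round(2),np.mean(Z,0).round(4))
P=camera_params("side");hsv=cv2.cvtColor(im,cv2.COLOR_RGB2HSV);b=np.zeros((480,640),bool);b[340:420,290:370]=1
m=(cv2.inRange(hsv,(0,150,60),(8,255,255))>0)|(cv2.inRange(hsv,(172,150,60),(179,255,255))>0);q=np.argwhere(m&b)
v,u=q.mean(0);print("red",len(q),q.min(0),q.max(0),v.round(2),u.round(2))
E
python3 pl.py; python3 - <<'E'
from h import *
f=np.load("side0.npz");hsv=cv2.cvtColor(f["im"],cv2.COLOR_RGB2HSV);b=np.zeros((480,640),bool);b[340:420,290:370]=1
m=(cv2.inRange(hsv,(0,150,60),(8,255,255))>0)|(cv2.inRange(hsv,(172,150,60),(179,255,255))>0);q=np.argwhere(m&b);print("start red",len(q),q.min(0),q.max(0),q.mean(0))
P=camera_params("side");K=P["intrinsics"];T=P["world_to_cam"]
for z in(.084,.072):
    c=T[:3,:3]@[.4518,-.281,z]+T[:3,3];p=c[:2]/c[2];p=p*(1+P["k1"]*p@p);print(z,K[:2,:2]@p+K[:2,2])
E
```

```text
[-0.9   0.51  3.07] [ 0.4511 -0.2818  0.0794]
red 310 [366 316] [385 340] 377.28 328.44
start red 457 [362 316] [383 340] [372.61706783 328.02625821]
0.084 [327.77182043 368.84567803]
0.072 [327.66092416 373.60579947]
```

Call:
drive_tool(
  steps=[
    [0, 0, 0.003, 0],
    [0, 0, 0.003, 0],
    [0, 0, 0.0015, 0],
    [0, 0, 0, 0],
    [0, 0, 0, 0],
    [0, 0, 0, 0],
  ],
)

```text
clock: 21.82
position: [0.4511, -0.2818, 0.0719]
eef_rot: [0.0, 0.707, 0.707, 0.0]
ft_force: [-2.1, 0.8, 4.8]
finger_gap: -0.0001
grasp_force: 2.5
```

```bash
python3 pl.py; python3 look.py; python3 - <<'E'
from h import *
im,d=grab_frame("side");save("pics/side3.png",im)
E
```

```text
[-1.81  0.75  4.86] [ 0.4511 -0.2818  0.0719]
red 312 [369 316] [388 340] 380.21 328.34
[339 145  22  21 351] [ 0.6416 -0.0471  0.1131] [0.041 0.04  0.012] off line -0.0006
[306 148  22  21 353] [0.6418 0.0171 0.1134] [0.041 0.041 0.012] off line -0.002
[270 150  22  21 352] [0.6441 0.0862 0.1132] [0.041 0.041 0.012] off line -0.0014
[ 0.4511 -0.2818  0.0719] [0.    0.707 0.707 0.   ] 22.175
```

View pics/side3.png

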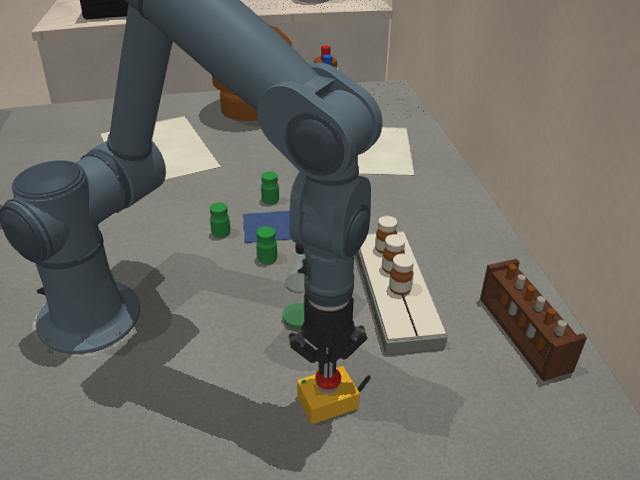

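The shut fingers hold the red cap at (328,380), with 4.9 N at a TCP height of 71.9 mm, which is halfway down. The row of jars, the flask and the dish are undisturbed.

```bash
python3 -c "
from cell import *
print(close_job())"
```

```text
the job is handed in; nothing more can be done
None
```

The job is handed in: both amber jars stand in a row with jar_c, all within about 2 mm of the black line with gaps of roughly 18 and 23 mm, and the gripper is holding the plunger halfway down (4.9 N, 71.9 mm).

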